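Click the burner head onto a fresh gas cartridge

ROBOT

A 6-joint arm with a two-finger parallel gripper is mounted at the origin on the work surface. World frame = base frame: x ahead of the robot, y to its left, z up, the work surface at z = 0. Lengths are in mm, angles in rad, forces in N, time in s.
With the tool pointing down it reaches from about 350 to 975 mm from the base axis. Payload 4.9 kg.
Tool frame: the origin (TCP) lies on the centre line of the jaws, within the pads' length; the fingertips stand 8 mm ahead of it and the grasp point (between the pads) lies 11 mm behind it (robot.finger_overhang is the z of the fingertips in the tool frame, in mm); z points along the fingers, y is the line along which they close (so a half turn about z gives the same grasp; the last joint's range is limited). The gripper opens to 85 mm and grips with 20 to 120 N. Pads are 22 mm wide; open, the fingers measure 114 mm over their backs; the gripper's body (76 mm by 85 mm) begins 54 mm behind the grasp point. The pads swing forward as they close: fully open they stand 13 mm farther back than shut.
Start: joints at [1.005, 0.053, 1.613, -0, 1.476, -0.119], TCP at [270.039, 563.632, 239.304] pointing down, gripper open.
Joint ranges: [-3.01, 3.01], [-1.01, 2.22], [0.06, 2.58], [-1.02, 4.17], [0.09, 2.62], [-3.14, 3.14]. Speed limits (rad/s): [2.57, 2.57, 3.14, 3.14, 3.14, 3.14].

INTERFACE

Orientations are given as a unit quaternion [x, y, z, w].
In Python, from rig import robot, capture, camera_model gives the robot as it stands. The module is installed in compiled form; this text tells all that it offers.
- The arm moves only by the tool jog_arm, never from a script. Its argument "deltas" is a list of rows, each an object with "xyz": the shift along the tool's x, y, z as a fraction of full scale, a list of three; "turn": the turn, a rotation vector about the tool's x, y, z as a fraction of full scale, a list of three. In form: [{"xyz": [tx, ty, tz], "turn": [wx, wy, wz]}, ...]. A call has 1 to 8 rows; each row shifts and turns the commanded pose from where the row before left it, along the tool's axes as they then stand; what a row does not reach is not made up. Full scale, the value 1, is 80 mm for a shift and 0.1 rad for a turn. A row lasts 1/12 s, in which the tool goes at most 41.7 mm and 7.16 degrees, less where a joint would pass 70% of its speed; a pose out of reach is approached as far as the arm can. A call with a number of a shift or a turn outside -1 to 1 is refused whole. A call with a gripper value outside its range is refused whole. "hand" is the closure, from -1 (fully open) to 1 (shut), so that 0 is half open, set as the call begins (left out, the last holds). The fingers move at their own pace and stop on an object; "grip_force" is the grip in N (left out, the last holds). Time passes only in rows, so rows that do not move let the fingers close. It gives the time, the measured TCP pose, the force, the opening and the grip force at its end, in the units of the state.
- robot.get_obs(): the state, without advancing time (a new reading comes with each control period).
- capture(name): name is "scene" or "side" or "wrist"; returns the picture (480x640x3 uint8, blue, green, red); there is no depth.
- camera_model(name): a dict with "fx", "fy", "cx", "cy" (pixels), "rvec" (rotation vector, rad) and "tvec" (3), from world to camera coordinates, as OpenCV has them; the wrist camera has in their place "tool_from_camera" (4x4, takes a point from camera to tool coordinates, whose origin is the TCP and whose axes are the flange's). Camera axes: x right, y down, z forward; pixel columns grow to the right and rows downward; lengths in mm; the calibration is good to about 2 mm. A picture is of the moment at which its call begins: read the wrist's pose just before it. camera_model takes no time and is no camera call.
- robot.finish_job(): hands the job in; it is judged then, once.
The state is a dict: "time_s": time; "qpos": joint angles; "joint_vel": joint speeds; "joint_efforts": joint torques, N m; "position": TCP position; "eef_rot": TCP orientation; "contact_force": force on the tool from outside, world axes, zero at the start; "wrist_torque": the same for the moment, N m; "grip_width": opening from 0.0 (shut) to 1.0 (fully open); "finger_force": force on a finger pad.
Only numpy, scipy, OpenCV 4.12 (cv2) and the standard library are available. Lean on these libraries where they do the work, as an engineer would, in place of code of your own. Each camera call takes 0.05 s, during which the arm holds its last target. There are 200 camera calls.

TASK

Fit the brass burner head from the steel tray to the gas cartridge clamped in the stand: set it upright on the cartridge's collar, feel for the two gaps until its lugs drop in, press it down against the valve spring and turn it a quarter turn clockwise until it clicks up into its locked position, then let go. Be gentle: press and twist no harder than the spring and the stop need, since more than 60 N ruins the valve seal, and leave the wash bottle, the lighter and the dishes where they are.

Things in the scene. Friction and masses are not known exactly. Their poses are not given: they have to be found in the camera images.
- burner_mid (a point): Centre of the burner head's square brass grip block, 47 mm above its foot. z: up its axis; x: towards the blue knob, which reaches 43 mm out (22 mm thick). Block 24 x 24 mm, from 29 to 65 mm above the foot; its free flats face +y and -y: grasp across these, from above. Above it the burner tube (diameter up to 22) ends at 92 mm. About 0.22 kg. Stands upright in the tray at the start.
- burner_foot (a point): Centre of the underside of the burner head's spigot (diameter 26, 21 mm high; above it a black skirt of diameter 50 from 21 to 29 mm); same axes as burner_mid. Two steel lugs stick out of the spigot to 21 mm from the axis, along +x and -x, 8 mm wide, from 6 to 10 mm above the foot.
- tray: Fixed shallow steel tray, 200 x 160 mm, rim 14 mm high, floor 3 mm thick; origin at the centre of its underside.
- stand: Fixed stand, plate 140 x 140 mm, cup of 120 mm diameter, black clamp screw on its -x side; origin: centre of its underside. It clamps an upright orange and yellow gas cartridge, diameter 107, with a black collar with grey rim on top (diameter 54, bore 31), both centred on its z axis. How high (6 mm either way) and which way round (25 degrees either way) the cartridge sits differs.
- stand_top (a point): Centre of the collar's top for a cartridge of middle height (the true top is up to 6 mm higher or lower); axes as the stand's. The collar's rim is 6 mm thick with two opposite gaps 12 mm wide for the lugs. The gaps' common axis lies within 25 degrees either way of this x axis; no reading tells it: find it by eye or feel. The head fits either way round. Resting on the rim, its foot is 6 mm below the top.
- stand_locked (a point): Where burner_mid is when locked, for a cartridge of middle height. With its lugs in the gaps the head drops 3 mm below resting on the rim, stands on the plunger and cannot turn. Pressed 7 mm further (8 to 10 is right), it turns 90 degrees (up to 12 more by play) clockwise seen from above to a stop. Let up there it springs up 3 to 6 mm into a pocket: locked. Let up earlier, it stays low and unlocked.
- valve (a joint): How far the brass valve plunger in the collar's middle is pressed down, m: 0 is up, 0.011 the hard bottom. Its spring pushes up with 4.5 N at 0 and 0.9 N more per mm, so 11 to 14 N while turning; the head's own weight does not press it in. 0.004 when the head is locked, above 0.007 while it is pressed below the rim.
- wash_bottle_mid (a point): A loose white wash bottle with blue cap, 72 mm diameter, 180 mm tall, standing; the point is on its axis 60 mm up. Leave it alone.
- lighter_mid (a point): A loose blue hand lighter lying flat, about 125 x 26 x 18 mm, long along its x; the point is 8 mm above the bench. Leave it alone.
- dishes_mid (a point): A loose stack of three clear dishes, 92 mm diameter, 45 mm tall; the point is at its centre. Leave it alone.

How it is judged (in metres and radians):
On the way, in this order (a step that is already met when the one before it is completed fails the run):
1. the burner head is lifted out of the tray (height (world z) of burner_mid above 0.11 m), for 0.1 s.
2. the head is upright on the collar and pressed down on the valve below the rim (value of joint valve above 0.0065 m and horizontal distance between burner_mid and stand_top below 0.01 m and angle between burner_mid's own z axis and vertical below 0.12 rad), for 0.1 s.
At the end, for the whole second after the job is handed in: The burner head stands upright (within 0.1 rad) on the cartridge's axis (within 8 mm), at rest and let go, locked in the collar's pocket: it holds the valve pressed in by 4 mm (2.5 to 5.5 mm) (value of joint valve between 0.0025 and 0.0055 m and horizontal distance between burner_mid and stand_top below 0.008 m and angle between burner_mid's own z axis and vertical below 0.1 rad and linear speed of burner below 0.02 m/s); the robot touches nothing.
It fails at once if the burner head is pressed or twisted against the cartridge with more than 60 N (contact force between burner and stand above 60 N).
It fails at once if the wash bottle is moved by more than 15 mm (distance of wash_bottle_mid from where it was at the start of the episode above 0.015 m).
It fails at once if the lighter is moved by more than 15 mm (distance of lighter_mid from where it was at the start of the episode above 0.015 m).
It fails at once if the dishes are moved by more than 15 mm (distance of dishes_mid from where it was at the start of the episode above 0.015 m).
It also fails if it takes over 72 s, if anything falls off the work surface, if the arm or the gripper's body presses on something with over 40 N, if the wrist force passes 120 N, or if a joint passes its speed limit or range.

## Working session

There is one attempt and no reset: what is moved stays moved. The work goes in short steps, Python scripts to look and compute and a tool call to move; the robot and the scene stay as the last step left them, time stands still between calls to the robot, and variables do not carry over. Pictures are saved under pics/ and viewed, at most 10 in all, crops included, and the job is handed in when it is done.

Besides the shell and the picture viewer there is one more tool, called after "Call:" as name(argument=value, ...), one argument or row to a line, values as JSON. jog_arm: Moves the arm, as the interface text tells. Shift numbers are shares of 80 mm and turn numbers shares of 0.1 rad, none past 1 either way. Its arguments: {"type":"object","properties":{"deltas":{"type":"array"},"hand":{"type":"number"},"grip_force":{"type":"number"}},"required":["deltas"]}

```bash
mkdir -p pics
python3 - <<'E'
from rig import robot, capture, camera_model
import cv2, numpy as np
o=robot.get_obs()
print({k:np.round(v,3).tolist() for k,v in o.items()})
a=capture("scene");b=capture("side")
cv2.imwrite("pics/scene.png",a);cv2.imwrite("pics/side.png",b)
for n in("scene","side","wrist"):print(n,camera_model(n))
E
```

```text
{'time_s': 0.0, 'qpos': [1.005, 0.053, 1.614, 0.0, 1.476, -0.119], 'joint_vel': [0.0, 0.0, -0.002, -0.002, -0.001, -0.001], 'joint_efforts': [-0.0, -39.369, -37.017, -0.0, 0.007, -0.0], 'position': [269.729, 563.136, 238.069], 'eef_rot': [0.222, 0.975, -0.001, -0.0], 'contact_force': [0.263, 0.102, 1.041], 'wrist_torque': [-0.056, 0.024, -0.052], 'finger_force': 0.0, 'grip_width': 1.0}
scene {'fx': 623.5572428827036, 'fy': 623.5572428827036, 'cx': 310.46804453756226, 'cy': 247.69700202908035, 'rvec': array([ 0.87977127,  2.7184271 , -0.80955979]), 'tvec': array([ 451.07076942, -242.04109593, 1342.02929244])}
side {'fx': 446.6491166805453, 'fy': 446.6491166805453, 'cx': 315.5028440842641, 'cy': 240.94838037838753, 'rvec': array([ 0.8340313 , -2.64358632,  0.96223171]), 'tvec': array([467.7864802 , 335.34495602, 742.34779914])}
wrist {'fx': 397.4878986046795, 'fy': 397.4878986046795, 'cx': 316.37761410479254, 'cy': 236.57768498326305, 'tool_from_camera': array([[-1.39433596e-03, -9.63504576e-01, -2.67688230e-01,
         6.76693098e+01],
       [ 9.99998802e-01, -1.16350317e-03, -1.02094016e-03,
        -5.19736601e-01],
       [ 6.72224411e-04, -2.67689333e-01,  9.63505044e-01,
        -1.34916793e+02],
       [ 0.00000000e+00,  0.00000000e+00,  0.00000000e+00,
         1.00000000e+00]])}
```

View pics/scene.png

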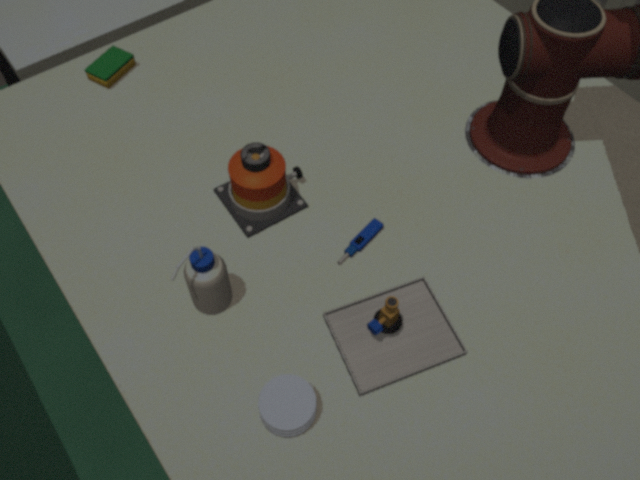

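View pics/side.png

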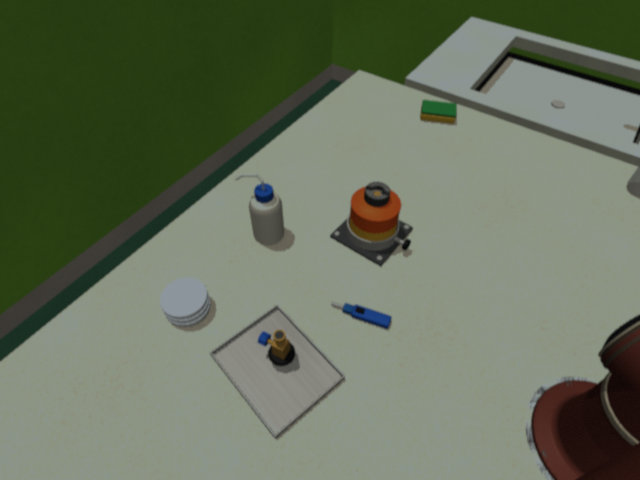

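The scene view shows the burner head at about (388,315), knob at (375,326) and the collar top at (256,152). The side view has the head at (281,345), knob at (264,338) and collar at (377,188). Next I'll triangulate.

```bash
cat > h.py <<'E'
from rig import robot, capture, camera_model
import cv2, numpy as np
from scipy.spatial.transform import Rotation as R
def ray(n,uv,obs=None):
    m=camera_model(n); d=np.array([(uv[0]-m['cx'])/m['fx'],(uv[1]-m['cy'])/m['fy'],1.])
    if n=='wrist':
        T=np.eye(4);T[:3,:3]=R.from_quat(obs['eef_rot']).as_matrix();T[:3,3]=obs['position']
        T=T@m['tool_from_camera']; return T[:3,3],T[:3,:3]@d/np.linalg.norm(d)
    r=cv2.Rodrigues(m['rvec'])[0]; return -r.T@m['tvec'],r.T@d/np.linalg.norm(d)
def plane(r,z): return r[0]+r[1]*(z-r[0][2])/r[1][2]
def tri(rs):
    A=[np.eye(3)-np.outer(d,d) for _,d in rs]
    p=np.linalg.solve(sum(A),sum(a@r[0] for a,r in zip(A,rs)))
    return p,[np.linalg.norm(a@(p-r[0])) for a,r in zip(A,rs)]
def proj(n,p,obs=None):
    m=camera_model(n)
    if n=='wrist':
        T=np.eye(4);T[:3,:3]=R.from_quat(obs['eef_rot']).as_matrix();T[:3,3]=obs['position']
        q=np.linalg.inv(T@m['tool_from_camera'])@np.append(p,1)
    else: q=cv2.Rodrigues(m['rvec'])[0]@p+m['tvec']
    return m['fx']*q[0]/q[2]+m['cx'],m['fy']*q[1]/q[2]+m['cy']
E
python3 - <<'E'
from h import *
np.set_printoptions(precision=1,suppress=True)
for k,a,b in [("tube",(391,301),(280,335)),("knob",(375,326),(264,338)),("collar",(256,152),(377,188)),("bottlecap",(202,256),(264,190)),("dish",(289,402),(186,298)),("lighter",(366,234),(372,317))]:
    print(k,*tri([ray("scene",a),ray("side",b)]))
for n,cs in (("scene",[(325,317),(423,280),(465,352),(361,391)]),("side",[(277,309),(343,377),(279,431),(212,353)])):
    print(n,[plane(ray(n,c),14) for c in cs])
E
```

```text
tube [521.  178.5  86.6] [np.float64(0.38847237111462907), np.float64(0.38847237111465394)]
knob [556.1 185.1  47.2] [np.float64(0.12599111825801176), np.float64(0.125991118257963)]
collar [ 544.9 -185.1  139.2] [np.float64(1.4920151086218123), np.float64(1.4920151086219278)]
bottlecap [738.  -49.4 135.4] [np.float64(0.1369846973382843), np.float64(0.1369846973383013)]
dish [744.7 202.1  32.3] [np.float64(1.3466223286348578), np.float64(1.3466223286349042)]
lighter [427.9   6.   -2.5] [np.float64(0.3781955165479582), np.float64(0.3781955165479945)]
scene [array([603.6, 109.2,  14. ]), array([415.2, 153.4,  14. ]), array([451.2, 300.9,  14. ]), array([636. , 251.6,  14. ])]
side [array([589. , 108.8,  14. ]), array([404.5, 152. ,  14. ]), array([441. , 291.4,  14. ]), array([629.3, 252.8,  14. ])]
```

```bash
cat >> h.py <<'E'
def go(p,th=None):
    "tool-frame shift (units of 80mm) and turn about tool z (units .1rad) to reach TCP p, tool-y angle th deg"
    o=robot.get_obs(); M=R.from_quat(o['eef_rot']).as_matrix()
    d=M.T@(np.array(p)-o['position'])/80; y=np.degrees(np.arctan2(M[1,1],M[0,1]))
    print('pos',np.round(o['position'],1),'yaw',round(y,2),'tiltz',np.round(M[:,2],4),'q',np.round(o['qpos'],2),'F',np.round(o['contact_force'],1),'shift',np.round(d,3),'n',np.abs(d).max()/.5, 'turn',None if th is None else round(-np.radians((th-y+180)%360-180)*10,2))
E
python3 - <<'E'
from h import *
np.set_printoptions(precision=1,suppress=True)
print(tri([ray("scene",(298,174)),ray("side",(406,244))]))
for n,cs in (("scene",[(215,191),(250,234),(307,204)]),("side",[(332,235),(380,262),(411,228)])):
    print(n,[plane(ray(n,c),8) for c in cs])
go((515,178,210),100.7)
E
```

```text
(array([ 455.9, -183.7,   17.2]), [np.float64(2.503627869363356), np.float64(2.5036278693634006)])
scene [array([ 612.9, -248.9,    8. ]), array([ 612.7, -119.6,    8. ]), array([ 482.4, -113.9,    8. ])]
side [array([ 610. , -121.1,    8. ]), array([ 480.9, -116.4,    8. ]), array([ 471.4, -244.4,    8. ])]
pos [269.8 563.2 238.2] yaw 64.4 tiltz [-0. -0. -1.] q [ 1.   0.1  1.6 -0.   1.5 -0.1] F [-0.6  0.4 -0.5] shift [-4.8 -3.   0.4] n 9.689652630979484 turn -6.34
```

Call:
jog_arm(
  deltas=[
    {"xyz": [-0.4, -0.25, 0], "turn": [0, 0, 0]},
    {"xyz": [-0.4, -0.25, 0], "turn": [0, 0, 0]},
    {"xyz": [-0.4, -0.25, 0], "turn": [0, 0, 0]},
    {"xyz": [-0.4, -0.25, 0], "turn": [0, 0, 0]},
    {"xyz": [-0.4, -0.25, 0], "turn": [0, 0, 0]},
    {"xyz": [-0.4, -0.25, 0], "turn": [0, 0, 0]},
    {"xyz": [-0.4, -0.25, 0], "turn": [0, 0, 0]},
    {"xyz": [-0.4, -0.25, 0], "turn": [0, 0, 0]},
  ],
)

```text
time_s: 0.77
position: [432.1, 307.0, 238.8]
eef_rot: [0.221, 0.975, -0.0, -0.0]
contact_force: [0.5, 0.2, 0.1]
grip_width: 1.002
finger_force: 0.0
```

Call:
jog_arm(
  deltas=[
    {"xyz": [-0.4, -0.25, 0.1], "turn": [0, 0, 0]},
    {"xyz": [-0.4, -0.25, 0.1], "turn": [0, 0, 0]},
    {"xyz": [-0.4, -0.25, 0.1], "turn": [0, 0, 0]},
    {"xyz": [-0.4, -0.25, 0], "turn": [0, 0, 0]},
    {"xyz": [0, 0, 0], "turn": [0, 0, -1]},
    {"xyz": [0, 0, 0], "turn": [0, 0, -1]},
    {"xyz": [0, 0, 0], "turn": [0, 0, -1]},
    {"xyz": [0, 0, 0], "turn": [0, 0, -1]},
  ],
)

```text
time_s: 1.43
position: [512.5, 180.7, 214.6]
eef_rot: [0.021, 1.0, -0.0, -0.001]
contact_force: [0.0, 0.0, -0.2]
grip_width: 1.001
finger_force: 0.0
```

Call:
jog_arm(
  deltas=[
    {"xyz": [0, 0, 0], "turn": [0, 0, -1]},
    {"xyz": [0, 0, 0], "turn": [0, 0, -1]},
    {"xyz": [0, 0, 0], "turn": [0, 0, -0.3]},
    {"xyz": [0, 0, 0], "turn": [0, 0, 0]},
    {"xyz": [0, 0, 0], "turn": [0, 0, 0]},
  ],
)

```text
time_s: 1.85
position: [512.4, 181.2, 214.9]
eef_rot: [-0.091, 0.996, -0.0, -0.0]
contact_force: [-0.1, 0.3, -0.0]
grip_width: 0.996
finger_force: 0.0
```

Run:
```python
from h import *
go((515,178,210),100.7)
cv2.imwrite("pics/w1.png",capture("wrist"))
```

```text
pos [512.4 181.2 214.9] yaw 100.44 tiltz [-8.e-04 -1.e-04 -1.e+00] q [ 0.2  -0.13  1.83  0.    1.44 -1.55] F [-0.1  0.3 -0. ] shift [-0.025 -0.046  0.061] n 0.12171390246012066 turn -0.05
```

View pics/w1.png

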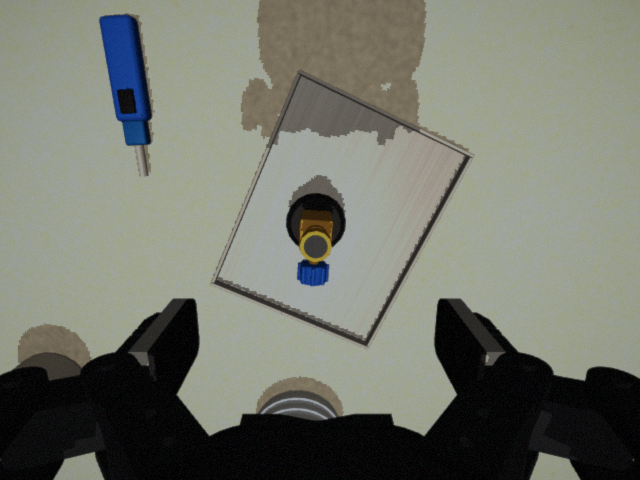

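The wrist view shows the tube top at (315,246), the knob at (314,274) and the skirt centre at (316,222). The block is nearly aligned with the tool.

Run:
```python
from h import *
np.set_printoptions(precision=1,suppress=True)
o=robot.get_obs(); im=cv2.imread("pics/w1.png"); h=cv2.cvtColor(im,cv2.COLOR_BGR2HSV)
def blob(mask,roi):
    m=np.zeros(mask.shape,np.uint8); x0,y0,x1,y1=roi; m[y0:y1,x0:x1]=mask[y0:y1,x0:x1]
    c=max(cv2.findContours(m,0,2)[0],key=cv2.contourArea); return c
roi=(270,180,370,300)
blue=blob(cv2.inRange(h,(105,120,60),(130,255,255)),roi); M=cv2.moments(blue); kb=(M['m10']/M['m00'],M['m01']/M['m00'])
skirt=blob(cv2.inRange(h,(0,0,0),(180,255,40)),(270,180,370,265)); 
yel=blob(cv2.inRange(h,(22,120,130),(35,255,255)),roi);c,r=cv2.minEnclosingCircle(yel)
print('knob',kb,cv2.boundingRect(blue),'skirt',cv2.boundingRect(skirt),'tube',c,r)
T=ray('wrist',c,o);S=ray('scene',(391,301));D=ray('side',(280,335))
print('tube tri',tri([T,S,D]),plane(T,95))
K=ray('wrist',kb,o); print('knob',plane(K,50),tri([K,ray("scene",(375,326)),ray("side",(264,338))]))
x,y,w,hh=cv2.boundingRect(skirt); print('skirt',plane(ray('wrist',(x+w/2,y+w/2),o),32))
```

```text
knob (312.5165845648604, 274.6725779967159) (297, 262, 32, 24) skirt (287, 193, 58, 53) tube (315.4137878417969, 246.0) 15.618358612060547
tube tri (array([521.8, 180.4,  89.9]), [np.float64(1.9836304599422394), np.float64(1.231629335836009), np.float64(2.006186135548151)]) [521.7 181.6  95. ]
knob [559.2 185.9  50. ] (array([557.2, 185.8,  49.8]), [np.float64(2.0090342389433555), np.float64(0.08208872520024184), np.float64(1.9621869385198307)])
skirt [520.1 181.6  32. ]
```

Run:
```python
from h import *
go((521.3,181.6,44.5),99.5)
```

```text
pos [512.4 181.2 215. ] yaw 100.44 tiltz [-6.e-04 -1.e-04 -1.e+00] q [ 0.2  -0.13  1.83  0.    1.44 -1.55] F [ 0.3 -0.8  0.1] shift [-0.111 -0.016  2.131] n 4.26124858732581 turn 0.16
```

Call:
jog_arm(
  deltas=[
    {"xyz": [-0.11, -0.015, 0.13], "turn": [0, 0, 0.15]},
    {"xyz": [0, 0, 0.4], "turn": [0, 0, 0]},
    {"xyz": [0, 0, 0.4], "turn": [0, 0, 0]},
    {"xyz": [0, 0, 0.4], "turn": [0, 0, 0]},
    {"xyz": [0, 0, 0.4], "turn": [0, 0, 0]},
    {"xyz": [0, 0, 0.2], "turn": [0, 0, 0]},
    {"xyz": [0, 0, 0.2], "turn": [0, 0, 0]},
    {"xyz": [0, 0, 0], "turn": [0, 0, 0]},
  ],
)

```text
time_s: 2.57
position: [518.3, 181.0, 40.6]
eef_rot: [-0.084, 0.996, -0.0, -0.004]
contact_force: [-1.5, -0.3, -1.1]
grip_width: 1.001
finger_force: 0.0
```

Call:
jog_arm(
  deltas=[
    {"xyz": [0, 0, 0], "turn": [0, 0, 0]},
    {"xyz": [0, 0, 0], "turn": [0, 0, 0]},
    {"xyz": [0, 0, 0], "turn": [0, 0, 0]},
    {"xyz": [0, 0, 0], "turn": [0, 0, 0]},
    {"xyz": [0, 0, 0], "turn": [0, 0, 0]},
    {"xyz": [0, 0, 0], "turn": [0, 0, 0]},
    {"xyz": [0, 0, 0], "turn": [0, 0, 0]},
    {"xyz": [0, 0, 0], "turn": [0, 0, 0]},
  ],
  hand=1,
  grip_force=60,
)

```text
time_s: 3.23
position: [522.5, 182.0, 46.3]
eef_rot: [-0.084, 0.996, 0.0, 0.001]
contact_force: [-0.2, 0.9, 5.4]
grip_width: 0.27
finger_force: 59.2
```

Run:
```python
from h import *
go((521.3,181.6,44.5),99.5); o=robot.get_obs(); print(o['grip_width'],o['finger_force'],o['wrist_torque'])
cv2.imwrite("pics/w2.png",capture("wrist"))
```

```text
pos [522.5 182.   46.3] yaw 99.64 tiltz [ 2.e-03  5.e-04 -1.e+00] q [ 0.2   0.08  1.92  0.    1.13 -1.54] F [-0.2  0.9  5.4] shift [ 0.015 -0.002  0.023] n 0.045047848073277295 turn 0.02
0.2703618946616599 59.230520725250244 [ 0.00803264  0.16052132 -0.0171309 ]
```

View pics/w2.png

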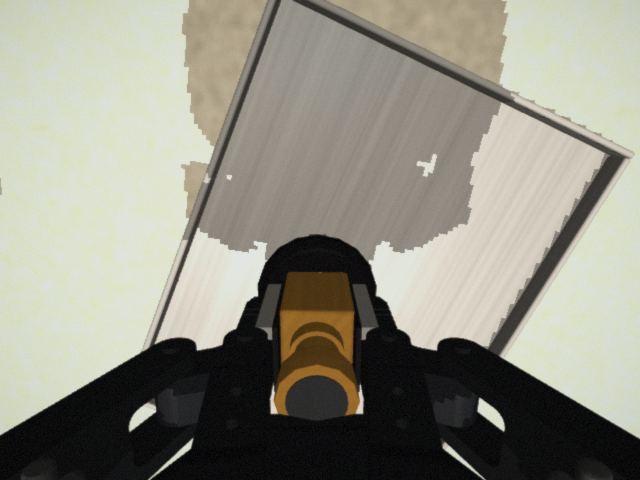

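The wrist view shows the block held between both pads, with the tube top at about (317,398). Next: lift and carry.

Call:
jog_arm(
  deltas=[
    {"xyz": [0, 0, -0.1], "turn": [0, 0, 0]},
    {"xyz": [0, 0, -0.2], "turn": [0, 0, 0]},
    {"xyz": [0, 0, -0.4], "turn": [0, 0, 0]},
    {"xyz": [0, 0, -0.4], "turn": [0, 0, 0]},
    {"xyz": [0, 0, -0.4], "turn": [0, 0, 0]},
    {"xyz": [0, 0, -0.4], "turn": [0, 0, 0]},
    {"xyz": [0, 0, -0.4], "turn": [0, 0, 0]},
    {"xyz": [0, 0, 0], "turn": [0, 0, 0]},
  ],
  grip_force=80,
)

```text
time_s: 3.95
position: [524.7, 182.4, 237.2]
eef_rot: [-0.084, 0.996, 0.001, 0.006]
contact_force: [0.8, -0.4, 0.5]
grip_width: 0.271
finger_force: 78.3
```

Run:
```python
from h import *
go((603,-183,225),88); o=robot.get_obs(); print(o['grip_width'],o['finger_force'],o['wrist_torque'])
```

```text
pos [524.7 182.4 237.2] yaw 99.64 tiltz [ 0.0125  0.0025 -0.9999] q [ 0.2  -0.12  1.79 -0.    1.46 -1.54] F [ 0.8 -0.4  0.5] shift [-0.198 -4.667  0.153] n 9.333196614519663 turn 2.03
0.2708394237870831 78.30439567565918 [-0.01131387 -0.05793304  0.01830078]
```

Call:
jog_arm(
  deltas=[
    {"xyz": [-0.025, -0.45, 0], "turn": [0, 0, 0]},
    {"xyz": [-0.025, -0.45, 0], "turn": [0, 0, 0]},
    {"xyz": [-0.025, -0.45, 0], "turn": [0, 0, 0]},
    {"xyz": [-0.025, -0.45, 0], "turn": [0, 0, 0]},
    {"xyz": [-0.025, -0.45, 0], "turn": [0, 0, 0]},
    {"xyz": [-0.025, -0.45, 0], "turn": [0, 0, 0]},
    {"xyz": [-0.025, -0.45, 0], "turn": [0, 0, 0]},
    {"xyz": [-0.025, -0.45, 0], "turn": [0, 0, 0]},
  ],
)

```text
time_s: 4.62
position: [584.8, -101.1, 227.2]
eef_rot: [-0.084, 0.996, 0.0, -0.001]
contact_force: [0.0, -0.5, -1.7]
grip_width: 0.27
finger_force: 78.7
```

Call:
jog_arm(
  deltas=[
    {"xyz": [0, -0.45, 0.05], "turn": [0, 0, 0]},
    {"xyz": [0, -0.45, 0.05], "turn": [0, 0, 0]},
    {"xyz": [0, -0.15, 0.05], "turn": [0, 0, 0]},
    {"xyz": [0, 0, 0], "turn": [0, 0, 1]},
    {"xyz": [0, 0, 0], "turn": [0, 0, 1]},
    {"xyz": [0, 0, 0], "turn": [0, 0, 0]},
    {"xyz": [0, 0, 0], "turn": [0, 0, 0]},
    {"xyz": [0, 0, 0], "turn": [0, 0, 0]},
  ],
)

```text
time_s: 5.28
position: [599.2, -181.8, 216.2]
eef_rot: [0.015, 1.0, 0.0, -0.001]
contact_force: [-0.1, 1.1, -2.3]
grip_width: 0.266
finger_force: 78.7
```

Run:
```python
from h import *
go((603,-183,225),88)
cv2.imwrite("pics/w3.png",capture("wrist"))
cv2.imwrite("pics/s3.png",capture("scene"))
cv2.imwrite("pics/d3.png",capture("side"))
```

```text
pos [ 599.2 -181.8  216.2] yaw 88.33 tiltz [-1.e-03  5.e-04 -1.e+00] q [-0.41  0.07  1.63  0.    1.44 -1.95] F [-0.1  1.1 -2.3] shift [-0.047 -0.013 -0.11 ] n 0.22051439218782506 turn 0.06
```

View pics/w3.png

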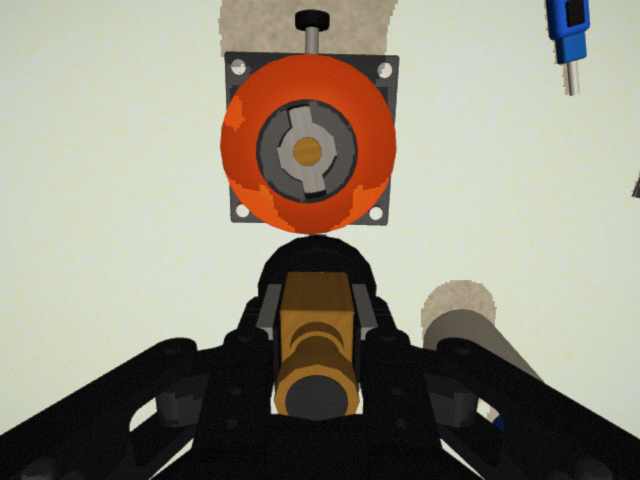

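The wrist view shows the collar centred near (307,151), with gaps at about (300,115) and (315,188). Now to measure the collar's position, the gap angle and the held head's tube.

Run:
```python
from h import *
np.set_printoptions(precision=2,suppress=True)
o=robot.get_obs(); im=cv2.imread("pics/w3.png")
c=im[85:220,240:375]; cv2.imwrite("pics/w3c.png",cv2.resize(c,None,fx=4,fy=4,interpolation=cv2.INTER_CUBIC))
h=cv2.cvtColor(im,cv2.COLOR_BGR2HSV)
roi=np.zeros(im.shape[:2],np.uint8); cv2.circle(roi,(307,151),56,255,-1)
dark=cv2.inRange(h,(0,0,0),(180,110,255))&roi
cs=max(cv2.findContours(dark,0,2)[0],key=cv2.contourArea); e=cv2.fitEllipse(cv2.convexHull(cs)); print('collar',e)
for v in (110,125,140):
    lg=cv2.inRange(h,(0,0,v),(180,90,255))&roi
    l=max(cv2.findContours(lg,0,2)[0],key=cv2.contourArea); 
    print(v,cv2.contourArea(l),cv2.minAreaRect(l))
for z in (130,139,145): print(z,plane(ray('wrist',e[0],o),z))
# side/scene collar top
for n,(u,v) in(("scene",(256,152)),("side",(377,188))):
    pass
print(tri([ray('wrist',e[0],o),ray("scene",(256,152)),ray("side",(377,188))]))
```

```text
collar ((306.385009765625, 150.85501098632812), (100.41400146484375, 102.87181091308594), 173.19134521484375)
110 3015.5 ((307.1344909667969, 149.04364013671875), (57.973175048828125, 81.13673400878906), 17.969139099121094)
125 2974.0 ((307.2656555175781, 149.26193237304688), (57.442115783691406, 80.44884490966797), 18.88608741760254)
140 2531.0 ((307.7837219238281, 148.7926483154297), (55.1818962097168, 79.85323333740234), 16.144338607788086)
130 [ 544.41 -186.4   130.  ]
139 [ 543.89 -186.16  139.  ]
145 [ 543.55 -185.99  145.  ]
(array([ 544.52, -185.89,  138.41]), [np.float64(0.659297162772451), np.float64(1.6376215077536034), np.float64(1.487889893130175)])
```

View pics/w3c.png

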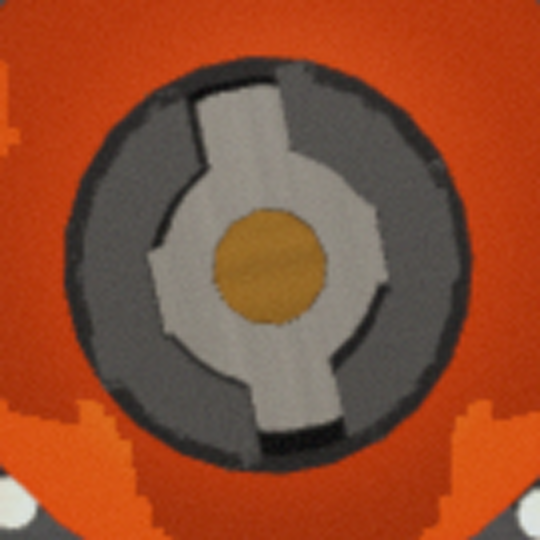

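The crop shows the gap axis running from about (234,85) to (299,440), roughly 11° off image-vertical; the plunger is central. I'll cast those rays and compare with the held tube's axis in the tool frame.

Run:
```python
from h import *
np.set_printoptions(precision=2,suppress=True)
o=robot.get_obs()
f=lambda x,y:(240+(x+.5)/4-.5,85+(y+.5)/4-.5)
for z in(139,):
    P=[plane(ray('wrist',f(*c),o),z)[:2] for c in((234,85),(299,440),(247,160),(290,371))]
    print([np.degrees(np.arctan2(*(P[i]-P[i+1])[::-1])) for i in(0,2)],(P[0]+P[1])/2)
im=cv2.imread("pics/w3.png");h=cv2.cvtColor(im,cv2.COLOR_BGR2HSV)
br=cv2.inRange(h,(8,120,40),(30,255,255)); br[:260]=0
c=max(cv2.findContours(br,0,2)[0],key=cv2.contourArea);print(cv2.boundingRect(c))
for v in (275,285,300,320,375,385,400): 
    r=np.where(br[v])[0]; print(v,r.min(),r.max(),(r.min()+r.max())/2)
m=camera_model('wrist');T=m['tool_from_camera']
def toolpt(uv,z):
    d=T[:3,:3]@np.array([(uv[0]-m['cx'])/m['fx'],(uv[1]-m['cy'])/m['fy'],1]);return T[:3,3]+d*(z-T[2,3])/d[2]
for uv,z in(((317,398),-48.7),((317,236),14.3),((317,272),-21.7)): print(uv,toolpt(uv,z))
```

```text
[np.float64(-171.59491429904543), np.float64(-170.41332249533855)] [ 544.25 -186.12]
(274, 272, 85, 144)
275 287 347 317.0
285 285 348 316.5
300 282 351 316.5
320 280 353 316.5
375 278 354 316.0
385 276 356 316.0
400 274 358 316.0
(317, 398) [  1.45  -0.47 -48.7 ]
(317, 236) [26.7 -0.4 14.3]
(317, 272) [ 25.32  -0.43 -21.7 ]
```

Call:
jog_arm(
  deltas=[
    {"xyz": [0, 0, 0], "turn": [0, 0, -0.93]},
    {"xyz": [0, 0, 0], "turn": [0, 0, -0.93]},
    {"xyz": [0, 0, 0], "turn": [0, 0, 0]},
    {"xyz": [0, 0, 0], "turn": [0, 0, 0]},
  ],
)

```text
time_s: 5.77
position: [599.6, -182.2, 217.0]
eef_rot: [-0.076, 0.997, -0.0, 0.0]
contact_force: [0.7, -0.4, -1.3]
grip_width: 0.269
finger_force: 78.9
```

Run:
```python
from h import *
go((545.5,-185.4,190),99)
```

```text
pos [ 599.6 -182.2  217. ] yaw 98.75 tiltz [ 1.e-04 -0.e+00 -1.e+00] q [-0.41  0.07  1.63  0.    1.44 -2.14] F [ 0.7 -0.4 -1.3] shift [0.675 0.063 0.337] n 1.3490902271733411 turn -0.04
```

Call:
jog_arm(
  deltas=[
    {"xyz": [0.35, 0.03, 0], "turn": [0, 0, -0.04]},
    {"xyz": [0.25, 0.033, 0], "turn": [0, 0, 0]},
    {"xyz": [0.075, 0, 0.1], "turn": [0, 0, 0]},
    {"xyz": [0, 0, 0.12], "turn": [0, 0, 0]},
    {"xyz": [0, 0, 0.12], "turn": [0, 0, 0]},
    {"xyz": [0, 0, 0], "turn": [0, 0, 0]},
    {"xyz": [0, 0, 0], "turn": [0, 0, 0]},
    {"xyz": [0, 0, 0], "turn": [0, 0, 0]},
  ],
)

```text
time_s: 6.43
position: [546.0, -185.7, 189.4]
eef_rot: [-0.079, 0.997, 0.0, -0.0]
contact_force: [-0.0, 0.6, -1.4]
grip_width: 0.266
finger_force: 78.9
```

Run:
```python
from h import *
go((545.5,-185.4,190),99)
cv2.imwrite("pics/a.png",capture("scene")[100:220,190:350].repeat(3,0).repeat(3,1))
a=cv2.resize(capture("scene")[90:210,190:330],None,fx=3,fy=3);b=cv2.resize(capture("side")[120:240,310:450],None,fx=3,fy=3)
cv2.imwrite("pics/ab.png",cv2.hconcat([a,b])[:, :800])
```

```text
pos [ 546.  -185.7  189.4] yaw 99.08 tiltz [-3.e-04  2.e-04 -1.e+00] q [-0.46 -0.03  1.78  0.    1.39 -2.19] F [-0.   0.6 -1.4] shift [ 0.005  0.005 -0.007] n 0.014356123705325106 turn 0.01
```

View pics/ab.png

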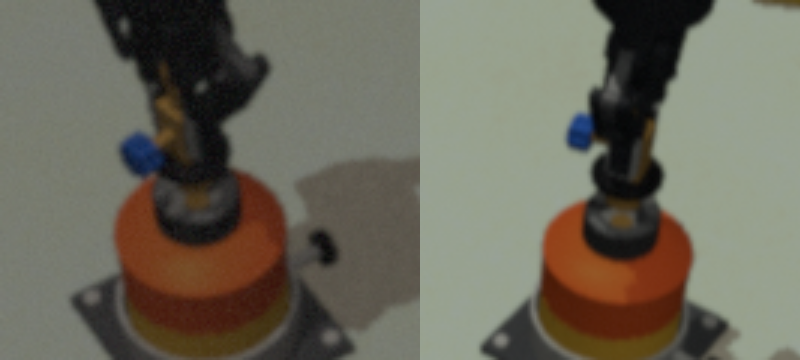

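Both views show the head upright, right above the collar. I'll descend gently, watching the force.

Call:
jog_arm(
  deltas=[
    {"xyz": [0, 0, 0.02], "turn": [0, 0, 0]},
    {"xyz": [0, 0, 0.02], "turn": [0, 0, 0]},
    {"xyz": [0, 0, 0.02], "turn": [0, 0, 0]},
    {"xyz": [0, 0, 0.02], "turn": [0, 0, 0]},
    {"xyz": [0, 0, 0.02], "turn": [0, 0, 0]},
    {"xyz": [0, 0, 0.02], "turn": [0, 0, 0]},
    {"xyz": [0, 0, 0.02], "turn": [0, 0, 0]},
    {"xyz": [0, 0, 0], "turn": [0, 0, 0]},
  ],
)

```text
time_s: 7.25
position: [545.2, -185.7, 178.0]
eef_rot: [-0.079, 0.997, 0.0, -0.0]
contact_force: [0.7, 0.1, -2.5]
grip_width: 0.27
finger_force: 78.9
```

Call:
jog_arm(
  deltas=[
    {"xyz": [0, 0, 0.0125], "turn": [0, 0, 0]},
    {"xyz": [0, 0, 0.0125], "turn": [0, 0, 0]},
    {"xyz": [0, 0, 0.0125], "turn": [0, 0, 0]},
    {"xyz": [0, 0, 0], "turn": [0, 0, 0]},
  ],
)

```text
time_s: 7.58
position: [545.3, -185.7, 175.2]
eef_rot: [-0.079, 0.997, 0.0, -0.0]
contact_force: [-0.3, 0.2, -1.8]
grip_width: 0.272
finger_force: 78.8
```

Call:
jog_arm(
  deltas=[
    {"xyz": [0, 0, 0.0125], "turn": [0, 0, 0]},
    {"xyz": [0, 0, 0.0125], "turn": [0, 0, 0]},
    {"xyz": [0, 0, 0], "turn": [0, 0, 0]},
  ],
)

```text
time_s: 7.83
position: [545.3, -185.7, 173.2]
eef_rot: [-0.079, 0.997, 0.0, -0.0]
contact_force: [-0.1, 0.2, -1.9]
grip_width: 0.269
finger_force: 78.8
```

Call:
jog_arm(
  deltas=[
    {"xyz": [0, 0, 0.0125], "turn": [0, 0, 0]},
    {"xyz": [0, 0, 0.0125], "turn": [0, 0, 0]},
    {"xyz": [0, 0, 0], "turn": [0, 0, 0]},
  ],
)

```text
time_s: 8.08
position: [545.3, -185.7, 171.2]
eef_rot: [-0.079, 0.997, 0.0, -0.0]
contact_force: [-0.0, 0.5, -1.7]
grip_width: 0.269
finger_force: 78.9
```

Call:
jog_arm(
  deltas=[
    {"xyz": [0, 0, 0.0125], "turn": [0, 0, 0]},
    {"xyz": [0, 0, 0.0125], "turn": [0, 0, 0]},
    {"xyz": [0, 0, 0], "turn": [0, 0, 0]},
  ],
)

```text
time_s: 8.33
position: [545.6, -185.8, 170.3]
eef_rot: [-0.079, 0.997, -0.0, 0.0]
contact_force: [-1.5, 1.1, 3.3]
grip_width: 0.269
finger_force: 79.2
```

Call:
jog_arm(
  deltas=[
    {"xyz": [0, 0, 0.0125], "turn": [0, 0, 0]},
    {"xyz": [0, 0, 0], "turn": [0, 0, 0]},
  ],
)

```text
time_s: 8.5
position: [545.6, -185.9, 169.1]
eef_rot: [-0.079, 0.997, -0.0, 0.0]
contact_force: [-1.7, 1.4, 3.6]
grip_width: 0.265
finger_force: 79.4
```

Call:
jog_arm(
  deltas=[
    {"xyz": [0, 0, 0.0125], "turn": [0, 0, 0]},
    {"xyz": [0, 0, 0.0125], "turn": [0, 0, 0]},
    {"xyz": [0, 0, 0.0125], "turn": [0, 0, 0]},
    {"xyz": [0, 0, 0], "turn": [0, 0, 0]},
  ],
)

```text
time_s: 8.83
position: [545.7, -185.9, 166.1]
eef_rot: [-0.079, 0.997, -0.0, 0.0]
contact_force: [-4.1, 2.2, 7.4]
grip_width: 0.264
finger_force: 79.8
```

Call:
jog_arm(
  deltas=[
    {"xyz": [0, 0, 0.0125], "turn": [0, 0, 0]},
    {"xyz": [0, 0, 0.0125], "turn": [0, 0, 0]},
    {"xyz": [0, 0, 0.0125], "turn": [0, 0, 0]},
    {"xyz": [0, 0, 0], "turn": [0, 0, 0]},
  ],
)

```text
time_s: 9.17
position: [545.7, -185.9, 163.6]
eef_rot: [-0.079, 0.997, -0.0, 0.0]
contact_force: [-3.6, 2.1, 7.7]
grip_width: 0.264
finger_force: 80.1
```

Call:
jog_arm(
  deltas=[
    {"xyz": [0.01, 0.008, 0], "turn": [0, 0, 0]},
    {"xyz": [0, 0, 0.0125], "turn": [0, 0, 0]},
    {"xyz": [0, 0, 0], "turn": [0, 0, 0]},
    {"xyz": [0, 0, 0], "turn": [0, 0, 0]},
  ],
)

```text
time_s: 9.5
position: [545.6, -185.8, 163.5]
eef_rot: [-0.079, 0.997, -0.001, 0.001]
contact_force: [-2.4, 0.6, 8.3]
grip_width: 0.271
finger_force: 80.1
```

Run:
```python
from h import *
go((545.5,-185.4,161.5),99); print(robot.get_obs()['wrist_torque'])
```

```text
pos [ 545.6 -185.8  163.5] yaw 99.07 tiltz [ 0.0028 -0.0014 -1.    ] q [-0.46 -0.01  1.8  -0.    1.34 -2.19] F [-2.4  0.6  8.3] shift [-0.     0.005  0.024] n 0.0487728981127598 turn 0.01
[0.23098386 0.48504906 0.04107278]
```

Call:
jog_arm(
  deltas=[
    {"xyz": [0, 0, 0.0125], "turn": [0, 0, 0]},
    {"xyz": [0, 0, 0], "turn": [0, 0, 0]},
    {"xyz": [0, 0, 0], "turn": [0, 0, 0]},
  ],
)

```text
time_s: 9.75
position: [545.6, -185.8, 162.6]
eef_rot: [-0.079, 0.997, -0.001, 0.001]
contact_force: [-3.2, 0.6, 9.8]
grip_width: 0.27
finger_force: 80.1
```

Call:
jog_arm(
  deltas=[
    {"xyz": [0, 0, 0.0125], "turn": [0, 0, 0]},
    {"xyz": [0, 0, 0], "turn": [0, 0, 0]},
    {"xyz": [0, 0, 0], "turn": [0, 0, 0]},
  ],
)

```text
time_s: 10.0
position: [545.6, -185.8, 161.8]
eef_rot: [-0.079, 0.997, -0.001, 0.001]
contact_force: [-4.3, 1.6, 10.7]
grip_width: 0.271
finger_force: 80.2
```

Call:
jog_arm(
  deltas=[
    {"xyz": [0.012, 0.003, 0], "turn": [0, 0, 0]},
    {"xyz": [0, -0.001, 0], "turn": [0, 0, 0.5]},
    {"xyz": [0, -0.001, 0], "turn": [0, 0, 0.5]},
    {"xyz": [0, -0.001, 0], "turn": [0, 0, 0.5]},
    {"xyz": [0, 0, 0], "turn": [0, 0, 0]},
  ],
)

```text
time_s: 10.42
position: [545.5, -186.2, 162.3]
eef_rot: [-0.003, 1.0, -0.001, 0.003]
contact_force: [-1.1, 1.1, 10.5]
grip_width: 0.265
finger_force: 80.3
```

Run:
```python
from h import *
go((545.5,-185.4,161.5),-2); print(robot.get_obs()['wrist_torque'])
```

```text
pos [ 545.5 -186.2  162.3] yaw 90.38 tiltz [ 0.0052 -0.0021 -1.    ] q [-0.46 -0.01  1.8   0.    1.34 -2.04] F [-1.1  1.1 10.5] shift [-0.    0.01  0.01] n 0.01984108129438481 turn 16.12
[ 0.25888746  0.23350478 -0.02431905]
```

Call:
jog_arm(
  deltas=[
    {"xyz": [0, -0.001, 0.006], "turn": [0, 0, 0.5]},
    {"xyz": [0, -0.001, 0], "turn": [0, 0, 0.5]},
    {"xyz": [0, -0.001, 0], "turn": [0, 0, 0.5]},
    {"xyz": [0, -0.001, 0], "turn": [0, 0, 0.5]},
    {"xyz": [0, 0, 0], "turn": [0, 0, 0]},
  ],
)

```text
time_s: 10.83
position: [545.5, -186.6, 162.0]
eef_rot: [0.097, 0.995, -0.001, 0.003]
contact_force: [-1.3, 0.9, 10.5]
grip_width: 0.268
finger_force: 80.3
```

Run:
```python
from h import *
go((545.5,-185.4,161.5),-2); print(robot.get_obs()['wrist_torque'])
```

```text
pos [ 545.5 -186.6  162. ] yaw 78.92 tiltz [ 0.0054 -0.0023 -1.    ] q [-0.46 -0.01  1.8   0.    1.34 -1.84] F [-1.3  0.9 10.5] shift [0.003 0.015 0.006] n 0.02944484701026246 turn 14.12
[0.23316717 0.18003303 0.04761308]
```

Call:
jog_arm(
  deltas=[
    {"xyz": [0, -0.001, 0], "turn": [0, 0, 0.6]},
    {"xyz": [0, -0.001, 0], "turn": [0, 0, 0.6]},
    {"xyz": [0, -0.001, 0], "turn": [0, 0, 0.6]},
    {"xyz": [0, -0.001, 0], "turn": [0, 0, 0.6]},
    {"xyz": [0, -0.001, 0], "turn": [0, 0, 0.6]},
    {"xyz": [0, -0.001, 0], "turn": [0, 0, 0.6]},
    {"xyz": [0, -0.001, 0], "turn": [0, 0, 0.6]},
    {"xyz": [0, -0.001, 0], "turn": [0, 0, 0.6]},
  ],
)

```text
time_s: 11.5
position: [545.3, -187.3, 162.0]
eef_rot: [0.331, 0.944, -0.0, 0.003]
contact_force: [-1.1, 0.9, 10.7]
grip_width: 0.268
finger_force: 80.3
```

Run:
```python
from h import *
go((545,-187.4,161.5),-2); print(robot.get_obs()['wrist_torque'])
```

```text
pos [ 545.3 -187.3  162. ] yaw 51.34 tiltz [ 0.0055 -0.0028 -1.    ] q [-0.46 -0.01  1.8  -0.    1.34 -1.36] F [-1.1  0.9 10.7] shift [ 0.002 -0.003  0.006] n 0.012189595873868257 turn 9.31
[ 0.13056139  0.24132187 -0.00334895]
```

Call:
jog_arm(
  deltas=[
    {"xyz": [0, -0.001, 0], "turn": [0, 0, 0.6]},
    {"xyz": [0, -0.001, 0], "turn": [0, 0, 0.6]},
    {"xyz": [0, -0.001, 0], "turn": [0, 0, 0.6]},
    {"xyz": [0, -0.001, 0], "turn": [0, 0, 0.6]},
    {"xyz": [0, -0.001, 0], "turn": [0, 0, 0.6]},
    {"xyz": [0, -0.001, 0], "turn": [0, 0, 0.6]},
    {"xyz": [0, -0.001, 0], "turn": [0, 0, 0.6]},
    {"xyz": [0, -0.001, 0], "turn": [0, 0, 0.6]},
  ],
)

```text
time_s: 12.17
position: [544.8, -187.8, 162.0]
eef_rot: [0.546, 0.838, 0.0, 0.003]
contact_force: [-0.1, 0.6, 10.3]
grip_width: 0.268
finger_force: 80.3
```

Run:
```python
from h import *
go((545,-187.8,161.5),-2); print(robot.get_obs()['wrist_torque'])
```

```text
pos [ 544.8 -187.8  162. ] yaw 23.84 tiltz [ 0.0055 -0.0029 -1.    ] q [-0.46 -0.01  1.81 -0.    1.34 -0.88] F [-0.1  0.6 10.3] shift [-0.001  0.002  0.007] n 0.013011615390398227 turn 4.51
[0.09415441 0.17095516 0.0092003 ]
```

Call:
jog_arm(
  deltas=[
    {"xyz": [0, -0.001, 0], "turn": [0, 0, 0.4]},
    {"xyz": [0, -0.001, 0], "turn": [0, 0, 0.4]},
    {"xyz": [0, -0.001, 0], "turn": [0, 0, 0.4]},
    {"xyz": [0, 0, 0], "turn": [0, 0, 0.4]},
    {"xyz": [0, 0, 0], "turn": [0, 0, 0.4]},
    {"xyz": [0, 0, 0], "turn": [0, 0, 0.3]},
    {"xyz": [0, 0, 0], "turn": [0, 0, 0.2]},
    {"xyz": [0, 0, 0], "turn": [0, 0, 0]},
  ],
)

```text
time_s: 12.83
position: [544.5, -187.9, 161.9]
eef_rot: [0.645, 0.764, 0.001, 0.003]
contact_force: [-1.8, -0.0, 10.9]
grip_width: 0.271
finger_force: 80.3
```

Run:
```python
from h import *
go((545,-187.8,161.5),-2); print(robot.get_obs()['wrist_torque'])
```

```text
pos [ 544.5 -187.9  161.9] yaw 9.64 tiltz [ 0.0052 -0.0029 -1.    ] q [-0.46 -0.01  1.81 -0.    1.34 -0.63] F [-1.8 -0.  10.9] shift [0.    0.007 0.006] n 0.013289767531095568 turn 2.03
[0.09829305 0.23641788 0.01488772]
```

Call:
jog_arm(
  deltas=[
    {"xyz": [0, 0, 0], "turn": [0, 0, 0.2]},
    {"xyz": [0, 0, 0], "turn": [0, 0, 0.2]},
    {"xyz": [0, 0, 0], "turn": [0, 0, 0.2]},
    {"xyz": [0, 0, 0], "turn": [0, 0, 0]},
  ],
)

```text
time_s: 13.17
position: [544.4, -187.9, 162.0]
eef_rot: [0.668, 0.744, 0.001, 0.003]
contact_force: [-1.7, -0.5, 11.4]
grip_width: 0.264
finger_force: 80.3
```

Run:
```python
from h import *
go((545,-187.8,161.5),-2); print(robot.get_obs()['wrist_torque'])
```

```text
pos [ 544.4 -187.9  162. ] yaw 6.21 tiltz [ 0.0052 -0.003  -1.    ] q [-0.46 -0.01  1.81 -0.    1.34 -0.57] F [-1.7 -0.5 11.4] shift [0.001 0.007 0.006] n 0.013974927456053585 turn 1.43
[ 0.09009192  0.29090098 -0.00499499]
```

Call:
jog_arm(
  deltas=[
    {"xyz": [0, 0, 0], "turn": [0, 0, 0.2]},
    {"xyz": [0, 0, 0], "turn": [0, 0, 0.2]},
    {"xyz": [0, 0, 0], "turn": [0, 0, 0]},
  ],
)

```text
time_s: 13.42
position: [544.8, -188.0, 162.0]
eef_rot: [0.682, 0.731, 0.001, 0.003]
contact_force: [-0.6, -0.3, 9.1]
grip_width: 0.264
finger_force: 80.2
```

Run:
```python
from h import *
go((545,-187.8,161.5),-2); print(robot.get_obs()['wrist_torque'])
```

```text
pos [ 544.8 -188.   162. ] yaw 3.94 tiltz [ 0.0061 -0.0032 -1.    ] q [-0.46 -0.01  1.81 -0.    1.34 -0.53] F [-0.6 -0.3  9.1] shift [0.002 0.003 0.006] n 0.012453387879437538 turn 1.04
[0.05489102 0.02392955 0.10205222]
```

Call:
jog_arm(
  deltas=[
    {"xyz": [0, 0, 0], "turn": [0, 0, 0.15]},
    {"xyz": [0, 0, 0], "turn": [0, 0, 0.15]},
    {"xyz": [0, 0, 0], "turn": [0, 0, 0]},
  ],
)

```text
time_s: 13.67
position: [544.8, -188.0, 162.0]
eef_rot: [0.693, 0.721, 0.001, 0.003]
contact_force: [0.0, -1.0, 8.9]
grip_width: 0.267
finger_force: 80.1
```

Run:
```python
from h import *
go((545,-187.8,161.5),-2); print(robot.get_obs()['wrist_torque'])
```

```text
pos [ 544.8 -188.   162. ] yaw 2.32 tiltz [ 0.0062 -0.0035 -1.    ] q [-0.46 -0.01  1.81 -0.    1.34 -0.5 ] F [ 0.  -1.   8.9] shift [0.002 0.002 0.006] n 0.01158066441957534 turn 0.75
[-0.03930138  0.02543183  0.5820464 ]
```

Call:
jog_arm(
  deltas=[
    {"xyz": [0, 0, 0], "turn": [0, 0, -0.12]},
    {"xyz": [0, 0, -0.0125], "turn": [0, 0, 0]},
    {"xyz": [0, 0, -0.0125], "turn": [0, 0, 0]},
    {"xyz": [0, 0, -0.0125], "turn": [0, 0, 0]},
    {"xyz": [0, 0, 0], "turn": [0, 0, 0]},
  ],
)

```text
time_s: 14.08
position: [544.7, -187.8, 162.9]
eef_rot: [0.689, 0.725, 0.001, 0.003]
contact_force: [6.1, -2.8, 1.1]
grip_width: 0.264
finger_force: 78.9
```

Run:
```python
from h import *
go((545,-187.8,161.5),-2); print(robot.get_obs()['wrist_torque'])
```

```text
pos [ 544.7 -187.8  162.9] yaw 2.95 tiltz [ 0.0061 -0.0028 -1.    ] q [-0.46 -0.01  1.8   0.    1.34 -0.51] F [ 6.1 -2.8  1.1] shift [-0.001  0.004  0.017] n 0.03452217109881149 turn 0.86
[-0.43998388 -1.12529484  0.37461138]
```

Call:
jog_arm(
  deltas=[
    {"xyz": [0, 0, 0], "turn": [0, 0, -0.1]},
    {"xyz": [0, 0, 0], "turn": [0, 0, -0.08]},
    {"xyz": [0, 0, 0], "turn": [0, 0, 0]},
  ],
)

```text
time_s: 14.33
position: [544.7, -187.8, 163.7]
eef_rot: [0.682, 0.731, 0.001, 0.003]
contact_force: [4.3, -1.5, 5.8]
grip_width: 0.27
finger_force: 79.8
```

Run:
```python
from h import *
go((545,-187.8,161.5),-2); print(robot.get_obs()['wrist_torque'])
```

```text
pos [ 544.7 -187.8  163.7] yaw 3.96 tiltz [ 0.0059 -0.0026 -1.    ] q [-0.46 -0.01  1.8   0.    1.34 -0.53] F [ 4.3 -1.5  5.8] shift [-0.     0.004  0.027] n 0.0547741110980723 turn 1.04
[-0.28273665 -0.87776457  0.11787683]
```

Call:
jog_arm(
  deltas=[
    {"xyz": [0, 0.01, 0], "turn": [0, 0, -0.03]},
    {"xyz": [0, 0, -0.0125], "turn": [0, 0, 0]},
    {"xyz": [0, 0, 0], "turn": [0, 0, 0]},
  ],
)

```text
time_s: 14.58
position: [544.8, -187.8, 164.6]
eef_rot: [0.681, 0.732, 0.0, 0.002]
contact_force: [2.5, -1.3, 6.8]
grip_width: 0.268
finger_force: 79.9
```

Run:
```python
from h import *
go((545,-187.8,161.5),-2); print(robot.get_obs()['wrist_torque'])
```

```text
pos [ 544.8 -187.8  164.6] yaw 4.11 tiltz [ 0.0041 -0.0026 -1.    ] q [-0.46 -0.01  1.8  -0.    1.34 -0.53] F [ 2.5 -1.3  6.8] shift [-0.     0.002  0.039] n 0.07853723985317712 turn 1.07
[-0.26204947 -0.46501949  0.08630425]
```

Call:
jog_arm(
  deltas=[
    {"xyz": [0, 0.006, -0.0125], "turn": [0, 0, 0]},
    {"xyz": [0, 0, -0.0125], "turn": [0, 0, 0]},
    {"xyz": [0, 0, 0], "turn": [0, 0, 0]},
  ],
)

```text
time_s: 14.83
position: [544.8, -187.7, 166.1]
eef_rot: [0.681, 0.732, 0.0, 0.002]
contact_force: [2.1, -3.9, 6.4]
grip_width: 0.264
finger_force: 79.8
```

Run:
```python
from h import *
go((545,-187.8,161.5),-2); print(robot.get_obs()['wrist_torque'])
```

```text
pos [ 544.8 -187.7  166.1] yaw 4.11 tiltz [ 0.0029 -0.0023 -1.    ] q [-0.46 -0.01  1.8  -0.    1.35 -0.53] F [ 2.1 -3.9  6.4] shift [-0.001  0.002  0.058] n 0.11537394296036836 turn 1.07
[-0.64611212 -0.56635943  0.03904589]
```

Call:
jog_arm(
  deltas=[
    {"xyz": [0, 0, -0.0125], "turn": [0, 0, 0]},
    {"xyz": [0, 0, 0], "turn": [0, 0, 0]},
  ],
)

```text
time_s: 15.0
position: [544.8, -187.6, 166.6]
eef_rot: [0.681, 0.732, 0.0, 0.002]
contact_force: [3.8, -3.6, 4.3]
grip_width: 0.268
finger_force: 79.5
```

Call:
jog_arm(
  deltas=[
    {"xyz": [0, 0, -0.0125], "turn": [0, 0, 0]},
    {"xyz": [0, 0, 0], "turn": [0, 0, 0]},
  ],
)

```text
time_s: 15.17
position: [544.7, -187.6, 166.7]
eef_rot: [0.681, 0.732, 0.0, 0.002]
contact_force: [5.3, -4.6, -0.1]
grip_width: 0.268
finger_force: 79.0
```

Run:
```python
from h import *
go((545,-187.8,161.5),-2); print(robot.get_obs()['wrist_torque'])
```

```text
pos [ 544.7 -187.6  166.7] yaw 4.11 tiltz [ 0.0028 -0.0021 -1.    ] q [-0.46 -0.01  1.8  -0.    1.35 -0.53] F [ 5.3 -4.6 -0.1] shift [-0.003  0.003  0.065] n 0.12955199220012945 turn 1.07
[-0.92463717 -1.14979367  0.08426226]
```

It is at the pocket's ceiling (about 4 mm of valve travel), so it is locked. I'll release and back off.

Call:
jog_arm(
  deltas=[
    {"xyz": [0, 0, 0], "turn": [0, 0, 0]},
    {"xyz": [0, 0, 0], "turn": [0, 0, 0]},
    {"xyz": [0, 0, 0], "turn": [0, 0, 0]},
    {"xyz": [0, 0, 0], "turn": [0, 0, 0]},
    {"xyz": [0, 0, 0], "turn": [0, 0, 0]},
    {"xyz": [0, 0, 0], "turn": [0, 0, 0]},
    {"xyz": [0, 0, 0], "turn": [0, 0, 0]},
    {"xyz": [0, 0, 0], "turn": [0, 0, 0]},
  ],
  hand=-1,
  grip_force=20,
)

```text
time_s: 15.83
position: [543.9, -186.7, 167.1]
eef_rot: [0.681, 0.732, -0.0, -0.0]
contact_force: [-0.8, 0.4, 0.6]
grip_width: 1.0
finger_force: 0.0
```

Call:
jog_arm(
  deltas=[
    {"xyz": [0, 0, -0.1], "turn": [0, 0, 0]},
    {"xyz": [0, 0, -0.2], "turn": [0, 0, 0]},
    {"xyz": [0, 0, -0.3], "turn": [0, 0, 0]},
    {"xyz": [0, 0, -0.4], "turn": [0, 0, 0]},
    {"xyz": [0, 0, -0.4], "turn": [0, 0, 0]},
    {"xyz": [0, 0, -0.2], "turn": [0, 0, 0]},
    {"xyz": [0, 0, 0], "turn": [0, 0, 0]},
    {"xyz": [0, 0, 0], "turn": [0, 0, 0]},
  ],
)

```text
time_s: 16.5
position: [544.4, -187.0, 296.9]
eef_rot: [0.681, 0.732, 0.0, 0.002]
contact_force: [0.7, 0.4, -0.2]
grip_width: 1.002
finger_force: 0.0
```

Run:
```python
from h import *
go((545,-187.8,290),4)
w=capture("wrist");s=cv2.resize(capture("side")[110:250,300:460],(320,280));cv2.imwrite("pics/e.png",cv2.hconcat([w[:,80:560],cv2.copyMakeBorder(s,0,200,0,0,0)]))
```

```text
pos [ 544.4 -187.   296.9] yaw 4.13 tiltz [ 0.0028 -0.0014 -1.    ] q [-0.46 -0.09  1.66  0.    1.57 -0.53] F [ 0.7  0.4 -0.2] shift [-0.011  0.006  0.086] n 0.17158690419575262 turn 0.02
```

View pics/e.png

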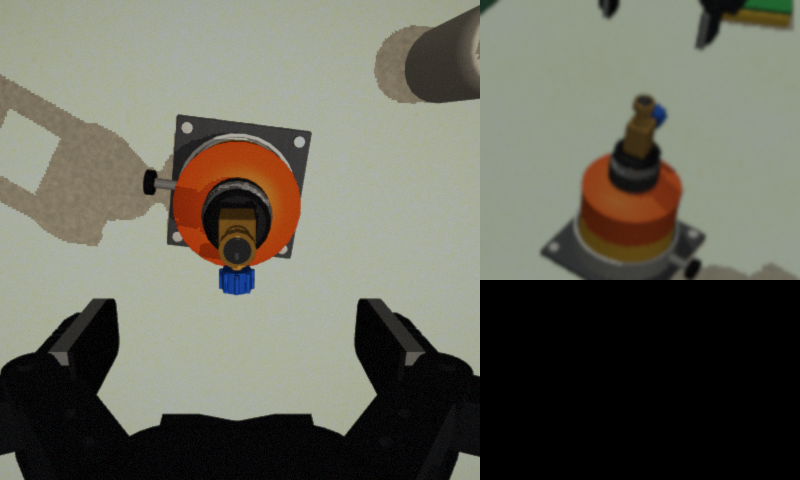

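The final view shows the head upright on the collar, turned a quarter turn with the knob at (237,281) in the picture. The gripper is clear of it.

```bash
python3 -c "
from rig import robot
print(robot.finish_job())"
```

```text
the job is handed in; nothing more can be done
None
```

I fitted the burner head to the cartridge, turned it to the stop, let it spring up into the locked pocket (about 4 mm of valve travel, judged from the tool's height), and let go. The job is handed in at about 16.5 s on the robot's clock; no verdict was returned.

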